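# Refit and hold down the weld-head cover of a tube welder

## Task

Get the white tube welder ready: press its green key all the way in and let it come up, then its blue key in the same way, one at a time and never the red key. Then pick up the grey cover by its black finger bar and fit it, square with the machine, over the brass locating pin on the steel seat (feel for the pin by sliding until the cover drops on), and press it fully down against the seat's spring. Finish while still holding the cover pressed down with the fingers; leave everything else where it stands.

Things in the scene. Friction and masses are not known exactly. Their poses are not given: they have to be found in the camera images.
- green_key (a joint): Green spring key, a round cap 26 mm across in a grey collar 42 mm across; 0 up, 0.006 (m) fully pressed, straight down. The spring takes 1.5 N to start and 5 N fully down, and brings it back up. The three keys stand in one row on the yellow panel, 52 mm apart; which colour stands where varies.
- blue_key (a joint): Blue spring key, same make as the green one; 0 up, 0.006 fully pressed.
- red_key (a joint): Red spring key, same make, not to be pressed; 0 up, 0.006 fully pressed.
- green_key_top (a point): Centre of the top face of the green key's cap: 16 mm above the welder's deck when up, 10 mm above its collar (4 mm when pressed).
- blue_key_top (a point): Centre of the top face of the blue key's cap, same height.
- red_key_top (a point): Centre of the top face of the red key's cap, same height.
- seat_top (a point): Centre of the top of the steel seat, a sprung plate 70 mm (x) by 60 mm (y), top 10 mm above the deck, axes as the welder's. A fixed brass pin stands up through it: 12 mm thick, top 10 mm above the raised seat, its last 5 mm tapering to a flat nose 6 mm across. The pin is on the line x = 0, anywhere within 8 mm of the centre along the seat's y.
- seat (a joint): How far the steel seat is pressed down: 0 raised, 0.006 (m) fully down on its stop; the spring takes 4 N to start and 10 N fully down, and raises the seat again when let go. The pin does not move with it.
- cover_grip (a point): Centre of the black finger bar of the loose grey cover (about 0.16 kg), which starts flat on the bench: a plate 100 mm (x) by 80 mm (y), 21 mm high, with the bar on top, 18 mm thick (x), 60 mm long (y), 30 mm high. The point is 36 mm above the cover's underside, 15 mm below the bar's top; z up. Alike after a half turn.
- welder: White tube welder fixed to the bench, a box 220 mm (x) by 340 mm (y) with its flat deck 90 mm above the bench. Origin: centre of its underside; z up. The seat is centred at y = -75 mm, the row of keys lies along x at y = +105 mm. A small loose orange cassette, 14 mm high, lies on the deck at the +x edge between them.
- cover_socket (a point): Mouth of the cover's blind round socket, at the centre of the underside, facing down and unseen from above: 15 mm wide, 17 mm deep, with a 2 mm chamfer. The cover is square with the machine when its x lies along the seat's x, either way round.
- tape_roll: White tape roll, 64 mm across, 24 mm high; a bystander to leave alone. Origin: centre of its underside.
- stapler: Black stapler, 130 x 34 x 40 mm; a bystander to leave alone. Origin: centre of its underside.
- cassette: Orange cassette on the welder's deck, 30 x 50 x 14 mm; a bystander to leave alone. Origin: centre of its underside.
- spray_bottle: White bottle with a blue cap, 60 mm across, 150 mm high; a bystander to leave alone. Origin: centre of its underside.
- pen_pot: Red pot of pens, 84 mm across, 150 mm high; a bystander to leave alone. Origin: centre of its underside.
- sample_jar: Small jar with a yellow cap, 48 mm across, 60 mm high; a bystander to leave alone. Origin: centre of its underside.
There are look-alikes about, which are no part of the job. There is more than one size of the part that bears cover_grip; the job needs the largest.

How it is judged (in metres and radians):
On the way, in this order (a step that is already met when the one before it is completed fails the run):
1. the green key is pressed in, the others up (value of joint green_key above 0.004 m and value of joint each of blue_key, red_key below 0.002 m), for 0.05 s.
2. the green key is up again and the blue key is pressed in, alone (value of joint blue_key above 0.004 m and value of joint each of green_key, red_key below 0.002 m), for 0.05 s.
3. the cover is lifted off the bench, the keys being up (height (world z) of cover_grip above 0.06 m and value of joint each of green_key, blue_key below 0.002 m), for 0.1 s.
At the end, for the whole second after the job is handed in: The cover is on the pin: flat on the seat (its underside within 3 mm of the seat's top, tilt under 0.08 rad), over the seat within 14 mm, square with the machine within 0.15 rad; the fingers are on the cover and hold the seat at least 4.5 mm down of its 6 mm; all keys are up (horizontal distance between cover_grip and seat_top below 0.014 m and z of cover_grip in the frame of seat_top between 0.033 and 0.039 m and angle between the x axis of cover_grip and the x axis of seat_top, either way round below 0.15 rad and angle between cover_grip's own z axis and vertical below 0.08 rad and value of joint seat above 0.0045 m and contact force between the fingers and cover above 1 N and value of joint each of green_key, blue_key, red_key below 0.002 m); the arm keeps its last pose, push and grip.
It fails at once if the red key is pressed (value of joint red_key above 0.003 m).
It fails at once if green and blue keys are down together (value of joint each of green_key, blue_key above 0.003 m).
It fails at once if a bystander is shifted by more than 30 mm (distance of any of cassette, tape_roll, stapler, spray_bottle, pen_pot, sample_jar from where it was at the start of the episode above 0.03 m).
It also fails if it takes over 62 s, if anything falls off the work surface, if the arm or the gripper's body presses on something with over 40 N, if the wrist force passes 120 N, or if a joint passes its speed limit or range.

## Robot

A 6-joint arm with a two-finger parallel gripper is mounted at the origin on the work surface. World frame = base frame: x ahead of the robot, y to its left, z up, the work surface at z = 0. Lengths are in mm, angles in degrees, forces in N, time in s.
With the tool pointing down it reaches from about 300 to 850 mm from the base axis. Payload 4.2 kg.
Tool frame: the origin (TCP) lies on the front face of the gripper's body, between the roots of the fingers; the fingertips stand 78 mm ahead of it and the grasp point (between the pads) lies 60 mm ahead of it; x points along the fingers, y is the direction in which the jaws open and shut, and the axes are right-handed (so a half turn about x gives the same grasp; the last joint's range is limited). The gripper opens to 91 mm and grips with 3 to 60 N. Pads are 32 mm wide; open, the fingers measure 118 mm over their backs; the gripper's body (76 mm by 178 mm) begins 60 mm behind the grasp point.
Start: joints at [68.64, 18.312, 89.639, -0, 72.044, -1.146], TCP at [198.678, 539.594, 292.276] pointing down, gripper open.
Joint ranges: [-177.97, 177.97], [-48.28, 115.42], [12.27, 149.76], [-77.06, 257.06], [2.81, 150.46], [-146.56, 146.56]. Speed limits (degrees/s): [147.25, 147.25, 180, 180, 180, 180].

## Interface

Orientations are given as [roll, pitch, yaw] about the fixed x, y, z axes, in that order (R = Rz(yaw) Ry(pitch) Rx(roll)).
In Python, from workcell import status, viewer, env gives the robot as it stands. The module is installed in compiled form; this text tells all that it offers.
- The arm moves only by the tool move_arm, never from a script. Its argument "moves" is a list of rows, each a list of 3 entries, a list of its own where there are three numbers: the shift along the tool's x, y, z in cm, then the turn about the tool's x in rad, then the gripper's target within -1 to 1 (fully open at 1, half-way at 0, shut at -1). A call has 1 to 20 rows; each row is the pose to reach, as a shift and turn from the pose commanded when the call began, along the tool's axes at that moment; what a row does not reach only later rows make up. A row lasts 1/8 s, in which the tool goes at most 62.5 mm and 10.7 degrees, less where a joint would pass 70% of its speed; a pose out of reach is approached as far as the arm can. A call with a gripper value outside its range is refused whole. The fingers move at their own pace and stop on an object; "force" is the grip in N (left out, the last holds). Time passes only in rows, so rows that repeat a pose let the fingers close. It gives the time, the measured TCP pose, the force and the opening at its end, in the units of the state.
- status.state(): the state, without advancing time (a new reading comes with each control period).
- viewer.grab_frame(name): name is "side" or "top"; returns the picture (384x512x3 uint8, red, green, blue); there is no depth.
- viewer.get_calibration(name): a dict with "camera_matrix" (3x3 intrinsics, pixels), "eye" and "rotation" of the camera in the world. Camera axes: x right, y down, z forward; pixel columns grow to the right and rows downward; lengths in mm; the calibration is good to about 2 mm. A picture is of the moment at which its call begins. get_calibration takes no time and is no camera call.
- env.job_done(): hands the job in, once; it reports no verdict.
The state is a dict: "time_s": time; "qpos": joint angles; "qvel": joint speeds; "effort": joint torques, N m; "ee_pos": TCP position; "ee_rot": TCP orientation; "force": force on the tool from outside, world axes, zero at the start; "torque": the same for the moment, N m; "gripper_width": finger opening in mm.
Only numpy, scipy, OpenCV 4.12 (cv2) and the standard library are available. Lean on these libraries where they do the work, as an engineer would, in place of code of your own. Each camera call takes 0.05 s, during which the arm holds its last target.

## Working session

There is one attempt and no reset: what is moved stays moved. The work goes in short steps, Python scripts to look and compute and a tool call to move; the robot and the scene stay as the last step left them, time stands still between calls to the robot, and variables do not carry over. Pictures are saved under pics/ and viewed, and the job is handed in when it is done.

Besides the shell and the picture viewer there is one more tool, called after "Request:" as a command line: name --argument value ..., lists and objects as JSON in quotes. move_arm: Moves the arm, as the interface text tells. Its arguments: {"type":"object","properties":{"moves":{"type":"array","items":{"type":"array"}},"force":{"type":"number"}},"required":["moves"]}

```bash
mkdir -p pics
python3 - <<'E'
from workcell import status, viewer, env
import cv2
print(status.state())
for n in("side","top"):
    f=viewer.grab_frame(n); cv2.imwrite(f"pics/{n}0.png",cv2.cvtColor(f,cv2.COLOR_RGB2BGR))
    c=viewer.get_calibration(n); print(c)
E
```

```text
{'time_s': 0.0, 'qpos': array([ 6.86394685e+01,  1.83505846e+01,  8.97074038e+01,  1.00451646e-04,
        7.20421156e+01, -1.14735520e+00]), 'qvel': array([ 0.07696977,  0.00055881, -0.06659286,  0.03615674, -0.07357735,
       -0.00799673]), 'effort': array([ 1.10174960e-04, -4.12456727e+01, -2.31970328e+01,  7.28714210e-02,
        4.57057462e-02, -1.41769824e-04]), 'ee_pos': array([198.54843002, 539.23917089, 291.42398034]), 'ee_rot': array([ -91.20201794,   89.89989591, -111.41522533]), 'force': array([-0.56717654,  0.05452187, -0.07404319]), 'torque': array([-0.00333201, -0.0119207 ,  0.00635097]), 'gripper_width': 91.10614759164143}
{'camera_matrix': array([[445.99306901,   0.        , 245.96830289],
       [  0.        , 445.99306901, 195.70083488],
       [  0.        ,   0.        ,   1.        ]]), 'eye': array([   13.52726566, -1201.0376318 ,   857.53035846]), 'rotation': array([-120.60486089,   -0.26687176,  -23.21636949])}
{'camera_matrix': array([[402.71571348,   0.        , 253.92178905],
       [  0.        , 402.71571348, 190.36814715],
       [  0.        ,   0.        ,   1.        ]]), 'eye': array([ 316.86884331,   -9.28893394, 1306.89149777]), 'rotation': array([-171.36479286,    0.39250812,  -88.95486926])}
```

View pics/side0.png

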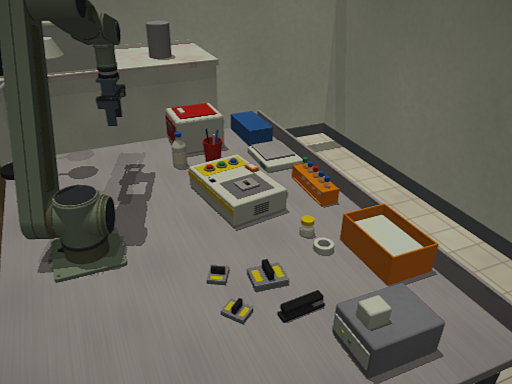

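View pics/top0.png

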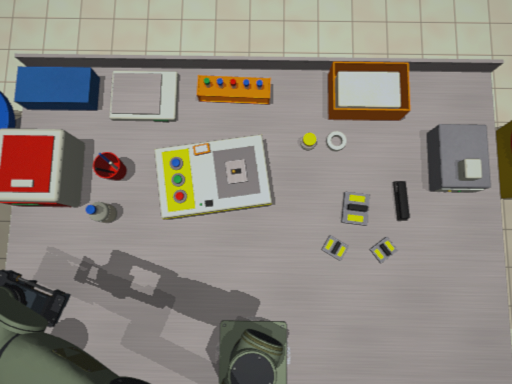

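The top view shows the welder at about (213,177). Its keys are blue (176,162), green (178,179) and red (180,196), and the seat with its brass pin is at (236,172). There are three cover candidates: (356,208), (335,247) and (384,250). The first looks largest, so I'll check it in an enlarged crop.

```bash
cat > h.py <<'E'
import numpy as np, cv2
from scipy.spatial.transform import Rotation as R
from workcell import status, viewer, env
def cal(n):
    c=viewer.get_calibration(n); return c["camera_matrix"],np.array(c["eye"]),R.from_euler("xyz",c["rotation"],degrees=True).as_matrix()
def ray(n,px,z):
    K,e,Rm=cal(n); d=Rm@np.linalg.inv(K)@np.array([px[0],px[1],1.]); return e+d*(z-e[2])/d[2]
def proj(n,p):
    K,e,Rm=cal(n); q=K@(Rm.T@(np.array(p,float)-e)); return q[:2]/q[2]
def tri(pt,ps):
    A=[];b=[]
    for n,px in(("top",pt),("side",ps)):
        K,e,Rm=cal(n); d=Rm@np.linalg.inv(K)@np.array([px[0],px[1],1.]); d/=np.linalg.norm(d); P=np.eye(3)-np.outer(d,d); A.append(P);b.append(P@e)
    x=np.linalg.lstsq(np.vstack(A),np.hstack(b),rcond=None)[0]; return x
E
python3 - <<'E'
from h import *
t=cv2.imread("pics/top0.png"); s=cv2.imread("pics/side0.png")
def crop(im,x,y,w,h,k): return cv2.resize(im[y:y+h,x:x+w],None,fx=k,fy=k,interpolation=cv2.INTER_CUBIC)
cv2.imwrite("pics/c1.png",crop(t,310,180,110,90,7)); cv2.imwrite("pics/c2.png",crop(t,150,130,125,90,6)); 
cv2.imwrite("pics/c3.png",crop(s,180,145,115,80,6)); cv2.imwrite("pics/c4.png",crop(s,200,250,110,80,7))
for n,p,z in(("top",(356,208),51),("top",(335,247),40),("top",(384,250),40),("top",(178,179),106),("top",(236,172),105)): print(p,ray(n,p,z))
E
```

```text
(356, 208) [ 457.12484771 -317.49593651   51.        ]
(335, 247) [ 335.23220042 -252.57438845   40.        ]
(384, 250) [ 328.7633314  -404.39175576   40.        ]
(178, 179) [529.97591802 233.15750089 106.        ]
(236, 172) [554.76378679  57.79224347 105.        ]
```

View pics/c1.png

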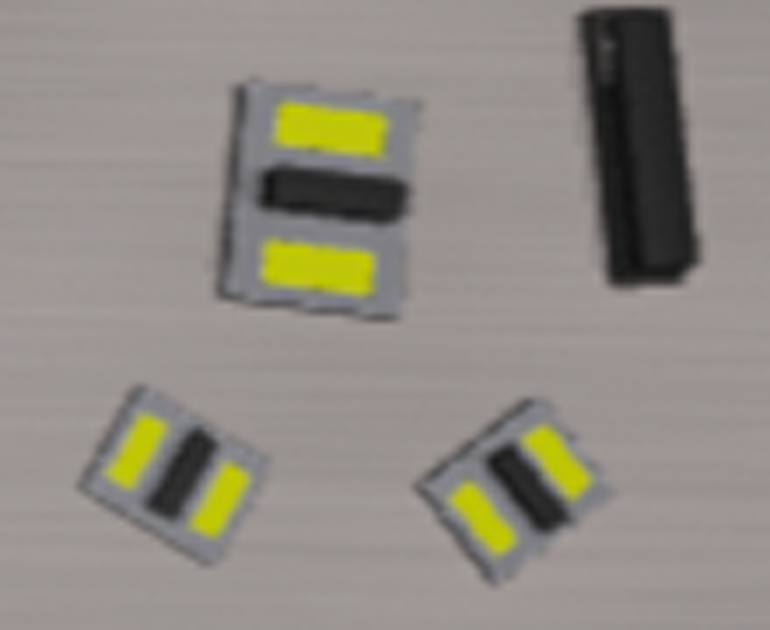

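View pics/c2.png

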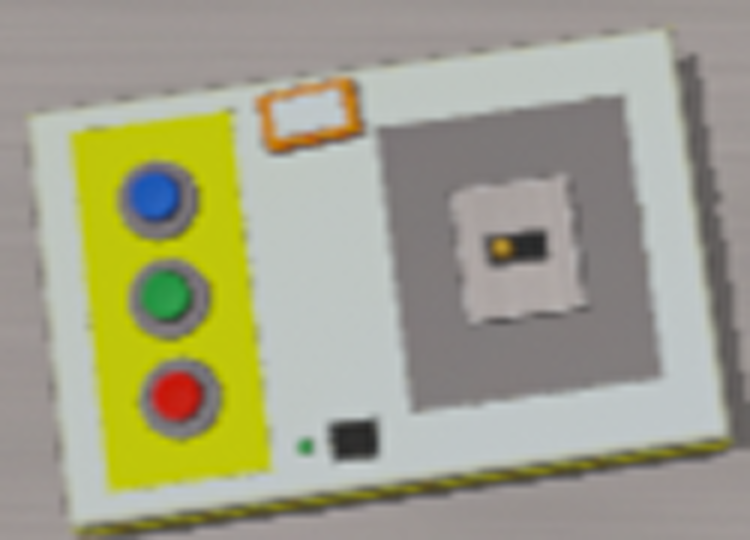

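View pics/c3.png

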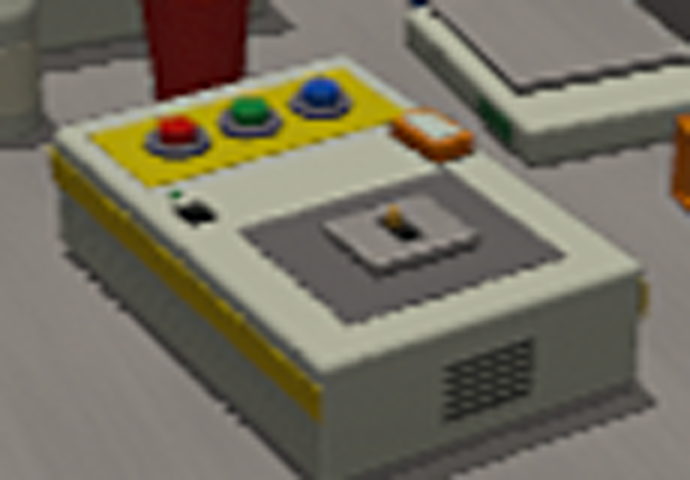

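View pics/c4.png

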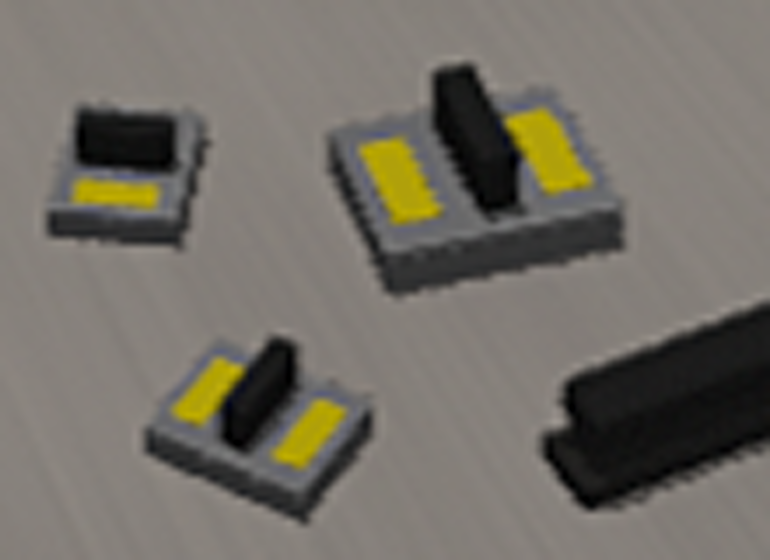

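Enlarged crops confirm that the cover at top (356,208) is the largest. The others, at (335,247) and (384,250), are about 2/3 its size. The pin sits toward the keys side of the slot. Next I'll measure by masks.

```bash
cat > m.py <<'E'
from h import *
def cents(im,lo,hi,roi,amin=8):
    x0,y0,x1,y1=roi
    hsv=cv2.cvtColor(im[y0:y1,x0:x1],cv2.COLOR_BGR2HSV)
    m=cv2.inRange(hsv,lo,hi); n,l,st,c=cv2.connectedComponentsWithStats(m)
    return [(c[i]+[x0,y0],st[i,4]) for i in range(1,n) if st[i,4]>=amin]
E
python3 - <<'E'
from m import *
t=cv2.imread("pics/top0.png"); s=cv2.imread("pics/side0.png")
col={"green":((45,120,50),(80,255,255)),"blue":((100,140,60),(130,255,255)),"red":((0,190,80),(6,255,255))}
P={}
for k,(lo,hi) in col.items():
    a=cents(t,lo,hi,(160,150,200,210),12); b=cents(s,lo,hi,(195,150,250,178),8)
    print(k,a,b)
    pt=max(a,key=lambda v:v[1])[0]; ps=max(b,key=lambda v:v[1])[0]
    P[k]=tri(pt,ps); print(" tri",P[k]," top@106",ray("top",pt,106)," side@104",ray("side",ps,104))
# yellow labels
print("yellow cover",[(c,a,ray("top",c,21)) for c,a in cents(t,(25,150,100),(35,255,255),(340,185,375,230),20)])
print("pin",cents(t,(12,120,90),(28,255,255),(222,160,250,185),3),cents(s,(12,120,90),(28,255,255),(235,175,260,192),2))
# deck contour
g=cv2.cvtColor(t,cv2.COLOR_BGR2HSV)
m=((g[...,2]>185)|((g[...,0]>24)&(g[...,0]<36)&(g[...,1]>150)))
m=m.astype(np.uint8); m[:130]=0;m[220:]=0;m[:,:150]=0;m[:,275:]=0
m=cv2.morphologyEx(m,cv2.MORPH_CLOSE,np.ones((25,25)))
c=max(cv2.findContours(m,cv2.RETR_EXTERNAL,cv2.CHAIN_APPROX_NONE)[0],key=cv2.contourArea)
r=cv2.minAreaRect(c); print(r); b=cv2.boxPoints(r); W=np.array([ray("top",p,90)[:2] for p in b]); print(W, W.mean(0),np.linalg.norm(np.diff(W,axis=0),axis=1))
# seat, light
E
```

```text
green [(array([177.4, 178.6]), np.int32(50))] [(array([220.94444444, 162.88888889]), np.int32(18))]
 tri [531.296734   236.45370193 100.23443213]  top@106 [531.17681019 235.03731114 106.        ]  side@104 [527.76505936 229.37100258 104.        ]
blue [(array([175.36, 162.28]), np.int32(50))] [(array([233.05882353, 160.        ]), np.int32(17))]
 tri [583.36390192 245.19776312  98.52932087]  top@106 [581.65383736 243.64133942 106.        ]  side@104 [579.32401585 234.77257039 104.        ]
red [(array([179.04761905, 195.5       ]), np.int32(42))] [(array([209., 166.]), np.int32(11))]
 tri [479.99599861 228.82040886 100.43117882]  top@106 [479.53972741 227.64258608 106.        ]  side@104 [477.48928901 222.11963791 104.        ]
yellow cover [(array([356.84883721, 198.02325581]), np.int32(86), array([ 492.76528766, -328.21825857,   21.        ])), (array([355.05681818, 217.77272727]), np.int32(88), array([ 429.07098315, -321.235182  ,   21.        ]))]
pin [(array([233., 171.]), np.int32(9))] [(array([245., 180.]), np.int32(3))]
((211.5904541015625, 176.7806396484375), (70.2999267578125, 109.03663635253906), 82.14668273925781)
[[624.89783248 319.26451875]
 [678.2074978  -15.81902361]
 [459.98228524 -48.44049635]
 [408.88147659 277.99051539]] [542.99227303 133.24887855] [339.29765808 220.64995781 330.40656481]
```

```bash
cat >> m.py <<'E'
def tool():
    s=status.state(); return s,R.from_euler("xyz",s["ee_rot"],degrees=True).as_matrix()
def shift(target_tcp):
    s,T=tool(); return T.T@(np.array(target_tcp)-s["ee_pos"])/10
def yaw_of_y(T): return np.degrees(np.arctan2(T[1,1],T[0,1]))
E
python3 - <<'E'
from m import *
s,T=tool(); print(T.round(3),yaw_of_y(T))
t=cv2.imread("pics/top0.png")
th=np.radians(9.0); X=np.array([np.cos(th),np.sin(th)]);Y=np.array([-np.sin(th),np.cos(th)])
g=ray("top",(177.4,178.6),106)[:2]
O1=g-105*Y
pin=ray("top",(233,171),110)[:2]
print("O keys",O1,"pin",pin,"pin local",[X@(pin-O1),Y@(pin-O1)], "seat",O1-75*Y)
# seat contour
gr=cv2.cvtColor(t,cv2.COLOR_BGR2HSV)[158:186,222:252]; 
m=(gr[...,2]>150).astype(np.uint8)*1
print(gr[...,2][::2,::2])
# bar
h=cv2.cvtColor(t,cv2.COLOR_BGR2HSV)[...,2]; m=np.zeros_like(h); m[195:222,342:372]=(h[195:222,342:372]<60); 
c=max(cv2.findContours(m,cv2.RETR_EXTERNAL,cv2.CHAIN_APPROX_NONE)[0],key=cv2.contourArea); r=cv2.minAreaRect(c); print(r, ray("top",r[0],51),[ray("top",p,51)[:2] for p in cv2.boxPoints(r)])
print("targets green shift",shift([*g,200]))
E
```

```text
[[-0.001  0.346  0.938]
 [-0.002  0.938 -0.346]
 [-1.    -0.002 -0.   ]] 69.78562655851051
O keys [547.60242902 131.33003538] pin [556.70533516  66.68007142] pin local [np.float64(-1.122648268355514), np.float64(-65.27802387208291)] seat [559.3350139   57.25340984]
[[126 126 125 125 125 125 124 125 125 122 129 129 126 125 126]
 [125 125 124 131 136 128 139 163 172 171 169 140 125 126 126]
 [125 116 165 169 168 168 169 170 169 173 169 143 125 126 126]
 [125 128 169 171 168 168 169 170 170 173 170 160 112 126 126]
 [125 127 161 172 169 169 170 171 171 174 171 175 112 128 126]
 [126 123 146 172 165 161 160 145 110 112 170 171 110 127 127]
 [126 125 147 173 138 134 139  42  43  60 173 171 126 126 126]
 [128 127 158 173 153 100 107  47  53  68 164 173 139 126 127]
 [128 127 135 173 169 122 138 171 173 172 177 171 131 126 128]
 [127 127 113 170 173 171 175 173 174 173 177 172 135 126 128]
 [128 127 128 174 173 170 173 174 173 173 176 171 161 128 128]
 [128 127 129 173 175 171 173 176 174 174 178 171 167 127 128]
 [127 128 127 159 169 162 164 158 124  99 104 124 126 128 128]
 [128 127 127 123 126 124 125 126 128 129 130 129 129 129 130]]
((357.0230712890625, 207.31539916992188), (19.72152328491211, 5.829632759094238), 7.125016689300537) [ 459.33411288 -320.73347269   51.        ] [array([ 453.53066641, -288.95644795]), array([ 471.78828928, -291.51668077]), array([ 465.14279878, -352.53918616]), array([ 446.92221302, -349.85108625])]
targets green shift [  9.17603891 -17.0421481   41.72558023]
```

Request:
move_arm --moves '[[[0, -6, 0], 0, -1], [[0, -12, 0], 0, -1], [[0, -17, 5], 0.15, -1], [[0, -17, 10], 0.3, -1], [[0, -17, 15], 0.45, -1], [[0, -17, 20], 0.6, -1], [[0, -17, 25], 0.75, -1], [[0, -17, 30], 0.9, -1], [[0, -17, 35], 1.06, -1], [[0, -17, 40], 1.06, -1], [[0, -17, 41.7], 1.06, -1], [[3, -17, 41.7], 1.06, -1], [[7, -17, 41.7], 1.06, -1], [[7, -17, 41.7], 1.06, -1], [[7, -17, 41.7], 1.06, -1]]' --force 20

```text
time_s: 1.98
ee_pos: [531.5, 236.6, 223.6]
ee_rot: [111.8, 89.9, 30.8]
force: [-0.5, -0.2, 0.3]
gripper_width: 0.3
```

Run:
```python
from m import *
s,T=tool(); print(s["time_s"],s["ee_pos"],s["force"],s["gripper_width"],yaw_of_y(T),s["qpos"]); print(T.round(4))
g=ray("top",(177.4,178.6),106); print(shift([*g[:2],186]))
for n in("top","side"):
    f=cv2.cvtColor(viewer.grab_frame(n),cv2.COLOR_RGB2BGR); cv2.imwrite(f"pics/{n}1.png",f)
f=cv2.imread("pics/side1.png"); cv2.imwrite("pics/c5.png",cv2.resize(f[90:200,160:290],None,fx=5,fy=5,interpolation=cv2.INTER_CUBIC))
tip=s["ee_pos"]+T[:,0]*78; print("tip",tip,proj("side",tip)); print(proj("side",[*g[:2],106]))
```

```text
1.975 [531.46775254 236.56638679 223.55633193] [-0.50191713 -0.17449687  0.29066196] 0.25717987829742206 9.08381929237374 [2.28558485e+01 2.17659805e+01 9.47931685e+01 1.56612207e-02
 6.33410775e+01 1.37649841e+01]
[[ 1.500e-03  9.875e-01  1.579e-01]
 [ 9.000e-04  1.579e-01 -9.875e-01]
 [-1.000e+00  1.600e-03 -7.000e-04]]
[ 3.75544562 -0.0590038   0.14884437]
tip [531.58551547 236.63670239 145.55645252] [220.95740464 151.98178853]
[221.25262181 161.64789805]
```

View pics/c5.png

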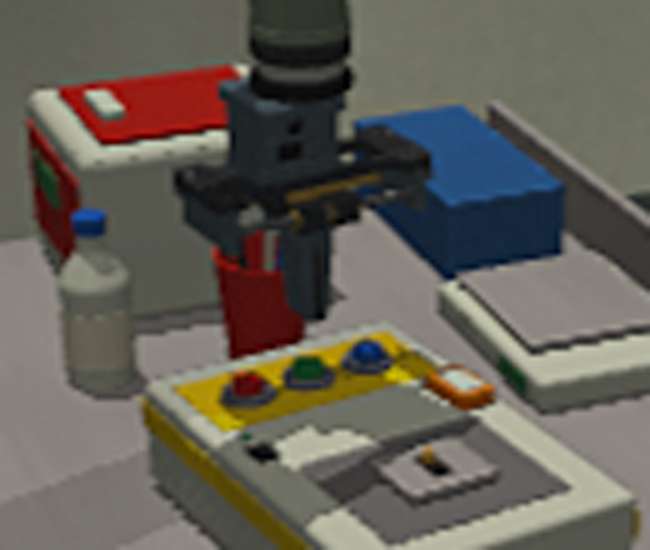

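The fingertip shows at side px (221.6,153.6), directly above the green key, and matches the projected tip at (221,152). Pressing green now.

Request:
move_arm --moves '[[[2, 0, 0.1], 0, -1], [[3.5, 0, 0.1], 0, -1], [[3.9, 0, 0.1], 0, -1], [[4.3, 0, 0.1], 0, -1], [[4.5, 0, 0.1], 0, -1], [[4.6, 0, 0.1], 0, -1], [[4.6, 0, 0.1], 0, -1]]'

```text
time_s: 2.95
ee_pos: [531.1, 235.0, 178.5]
ee_rot: [121.8, 90.0, 40.9]
force: [-6.6, -2.7, 12.7]
gripper_width: 0.4
```

Run:
```python
from m import *
s,T=tool(); print(s["time_s"],s["ee_pos"],s["force"])
for n in("top","side"):
    f=cv2.cvtColor(viewer.grab_frame(n),cv2.COLOR_RGB2BGR); cv2.imwrite(f"pics/{n}2.png",f)
f=cv2.imread("pics/side2.png"); cv2.imwrite("pics/c6.png",cv2.resize(f[110:200,170:280],None,fx=6,fy=6,interpolation=cv2.INTER_CUBIC))
```

```text
2.95 [531.1267717  234.95127724 178.46228906] [-6.60794266 -2.67393623 12.67647333]
```

View pics/c6.png

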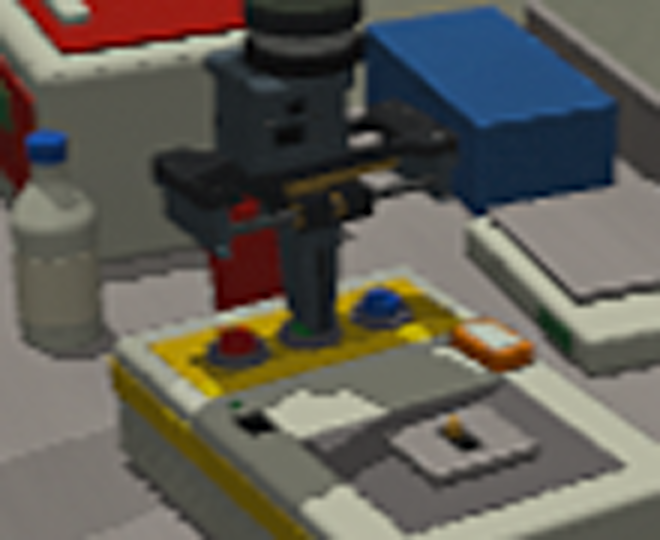

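Green is bottomed at 12.7 N and z 178.5, with red and blue clear. Next: lift, move 52 mm to blue and press it.

Request:
move_arm --moves '[[[-1.5, 0, 0], 0, -1], [[-3, 0, 0], 0, -1], [[-3, 0, 0], 0, -1], [[-3, 2.6, 0], 0, -1], [[-3, 5.2, 0], 0, -1], [[-3, 5.2, 0], 0, -1], [[-3, 5.2, 0], 0, -1]]'

```text
time_s: 3.92
ee_pos: [581.9, 242.9, 205.6]
ee_rot: [-82.1, 89.9, -163.1]
force: [0.7, -0.8, 0.1]
gripper_width: 0.5
```

Run:
```python
from m import *
s,T=tool(); print(s["time_s"],s["ee_pos"],s["force"],yaw_of_y(T))
print(shift([582,243.6,186]))
for n in("side",):
    f=cv2.cvtColor(viewer.grab_frame(n),cv2.COLOR_RGB2BGR); cv2.imwrite(f"pics/{n}3.png",f)
f=cv2.imread("pics/side3.png"); cv2.imwrite("pics/c7.png",cv2.resize(f[110:200,170:280],None,fx=6,fy=6,interpolation=cv2.INTER_CUBIC))
```

```text
3.925 [581.88225753 242.9366047  205.5585592 ] [ 0.73938913 -0.77524998  0.05578396] 9.050839358387234
[ 1.95578683  0.02616568 -0.06422752]
```

View pics/c7.png

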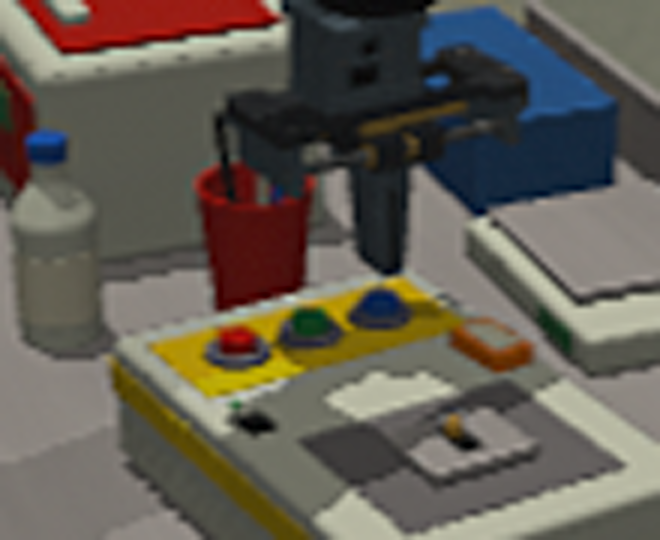

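Green is back up, and the fingertip at crop (380,265) is above blue at (381,305). Pressing blue.

Request:
move_arm --moves '[[[1.2, 0, 0], 0, -1], [[2.1, 0, 0], 0, -1], [[2.5, 0, 0], 0, -1], [[2.7, 0, 0], 0, -1], [[2.8, 0, 0], 0, -1], [[2.8, 0, 0], 0, -1]]'

```text
time_s: 4.72
ee_pos: [582.3, 243.1, 178.7]
ee_rot: [-92.7, 90.0, -173.6]
force: [-3.1, -0.9, 5.2]
gripper_width: 0.4
```

Run:
```python
from m import *
s,T=tool(); print(s["time_s"],s["ee_pos"],s["force"],yaw_of_y(T))
```

```text
4.725 [582.31004658 243.09320984 178.71051635] [-3.12998344 -0.9387115   5.24735244] 9.05334082431285
```

Request:
move_arm --moves '[[[0.1, 0, 0], 0, -1], [[0.15, 0, 0], 0, -1], [[0.15, 0, 0], 0, -1]]'

```text
time_s: 5.1
ee_pos: [582.4, 243.1, 178.5]
ee_rot: [164.3, 90.0, 83.4]
force: [-5.0, -3.0, 11.2]
gripper_width: 0.2
```

Run:
```python
from m import *
s,T=tool(); print(s["time_s"],s["ee_pos"],s["force"],yaw_of_y(T))
f=cv2.cvtColor(viewer.grab_frame("side"),cv2.COLOR_RGB2BGR); cv2.imwrite("pics/side4.png",f)
cv2.imwrite("pics/c8.png",cv2.resize(f[110:200,170:280],None,fx=6,fy=6,interpolation=cv2.INTER_CUBIC))
print("to above cover", shift([460,-323,230]))
for n in [(460,-323,0)]: print(np.linalg.norm(n[:2]))
```

```text
5.1 [582.35293688 243.10534407 178.50778097] [-5.0383112  -2.95834127 11.18555284] 9.055370074461058
to above cover [ -5.16604854 -20.98935205  53.9797526 ]
562.0756176885811
```

View pics/c8.png

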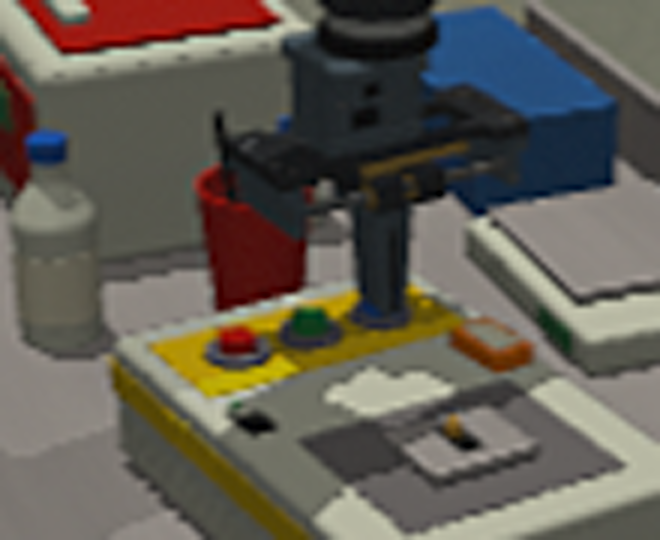

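Blue is fully pressed (11 N, cap sunk). Lifting now and moving above the cover with the fingers half open.

Request:
move_arm --moves '[[[-2.5, 0, 0], 0, -1], [[-5.2, 0, 0], 0, -1], [[-5.2, -2, 5], 0.1, 0], [[-5.2, -4, 10], 0.27, 0], [[-5.2, -6, 15.5], 0.27, 0], [[-5.2, -8, 21], 0.27, 0], [[-5.2, -10, 26.5], 0.27, 0], [[-5.2, -12, 32], 0.27, 0], [[-5.2, -14, 37.5], 0.27, 0], [[-5.2, -16, 43], 0.27, 0], [[-5.2, -18.5, 48.5], 0.27, 0], [[-5.2, -21, 54], 0.27, 0], [[-5.2, -21, 54], 0.27, 0], [[-5.2, -21, 54], 0.27, 0], [[-5.2, -21, 54], 0.27, 0]]'

```text
time_s: 7.02
ee_pos: [460.9, -321.9, 228.7]
ee_rot: [144.9, 90.0, 48.6]
force: [-0.8, -0.2, 0.2]
gripper_width: 45.9
```

Run:
```python
from m import *
s,T=tool(); print(s["time_s"],s["ee_pos"],s["force"],s["gripper_width"],yaw_of_y(T)); print(shift([460,-323,135]))
for n in("top","side"):
    f=cv2.cvtColor(viewer.grab_frame(n),cv2.COLOR_RGB2BGR); cv2.imwrite(f"pics/{n}5.png",f)
t=cv2.imread("pics/top5.png")
a=cv2.resize(f[220:340,190:310],None,fx=5,fy=5,interpolation=cv2.INTER_CUBIC); cv2.imwrite("pics/c9.png",a)
cv2.imwrite("pics/c10.png",cv2.resize(t[130:260,140:400],None,fx=3,fy=3,interpolation=cv2.INTER_CUBIC))
```

```text
7.025 [ 460.86320736 -321.92915066  228.66885611] [-0.82792542 -0.22269329  0.2340525 ] 45.86422000875253 -6.3166019992297
[ 9.36683524 -0.07596582  0.11870669]
```

View pics/c9.png

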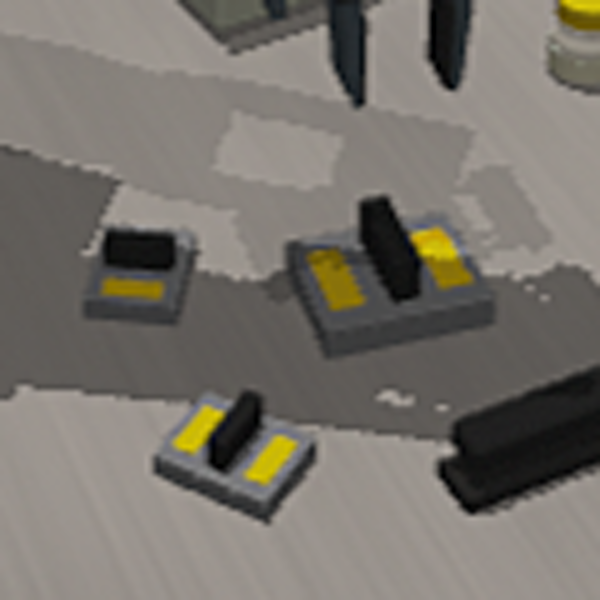

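View pics/c10.png

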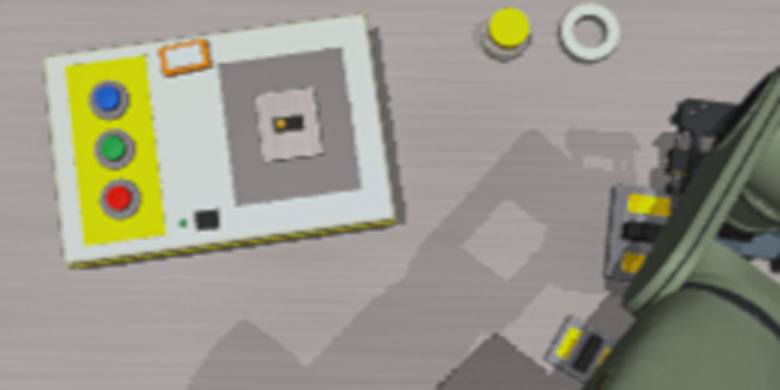

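All the keys are up, and the fingers straddle the bar line at side px ~(260-282,240). Going down over the bar.

Request:
move_arm --moves '[[[5, 0, 0.1], 0, 0], [[9, 0, 0.1], 0, 0], [[11.5, 0, 0.1], 0, 0], [[12.5, 0, 0.1], 0, 0], [[12.5, 0, 0.1], 0, 0]]'

```text
time_s: 7.75
ee_pos: [460.6, -323.7, 103.7]
ee_rot: [-135.6, 90.0, 128.0]
force: [-0.3, 0.1, 0.3]
gripper_width: 46.0
```

Run:
```python
from m import *
s,T=tool(); print(s["time_s"],s["ee_pos"],s["force"],s["gripper_width"],yaw_of_y(T))
f=cv2.cvtColor(viewer.grab_frame("side"),cv2.COLOR_RGB2BGR); cv2.imwrite("pics/side6.png",f)
cv2.imwrite("pics/c11.png",cv2.resize(f[220:320,210:310],None,fx=6,fy=6,interpolation=cv2.INTER_CUBIC))
```

```text
7.75 [ 460.56926535 -323.69038341  103.69993446] [-0.29684956  0.06268862  0.31786598] 46.01122237678269 -6.365950486545435
```

View pics/c11.png

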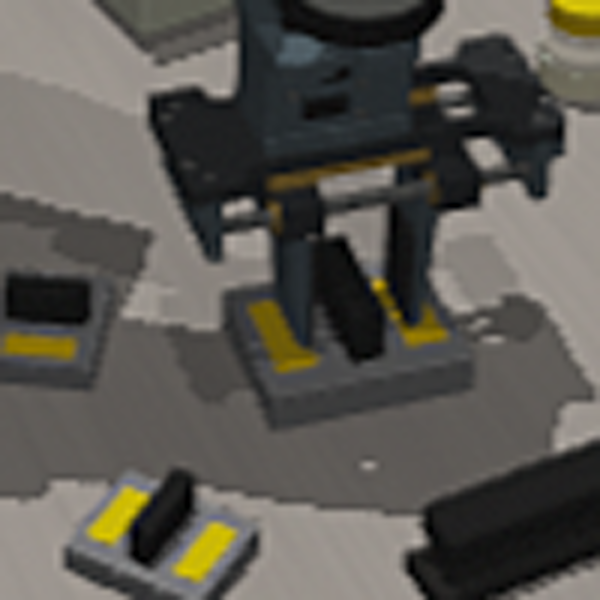

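The fingers straddle the bar, with tips just above the plate. Closing on it.

Request:
move_arm --moves '[[[0.2, 0, 0], 0, 0], [[0.2, 0, 0], 0, -1], [[0.2, 0, 0], 0, -1], [[0.2, 0, 0], 0, -1], [[0.2, 0, 0], 0, -1], [[0.2, 0, 0], 0, -1], [[0.2, 0, 0], 0, -1]]' --force 50

```text
time_s: 8.68
ee_pos: [460.2, -324.2, 101.9]
ee_rot: [3.9, 90.0, -92.5]
force: [-1.6, 0.3, 2.8]
gripper_width: 17.5
```

Run:
```python
from m import *
s,T=tool(); print(s["time_s"],s["ee_pos"],s["force"],s["gripper_width"],yaw_of_y(T))
```

```text
8.675 [ 460.19109279 -324.16563301  101.9148636 ] [-1.58207912  0.28199835  2.78425496] 17.50248253354179 -6.415445744478804
```

Gripped at 17.5 mm. Lifting straight up first to check the hold.

Request:
move_arm --moves '[[[-2, 0, 0], 0, -1], [[-6, 0, 0], 0, -1], [[-11, 0, 0], 0, -1], [[-15, 0, 0], 0, -1], [[-15, 0, 0], 0, -1], [[-15, 0, 0], 0, -1]]'

```text
time_s: 9.43
ee_pos: [459.5, -323.5, 250.0]
ee_rot: [-122.9, 89.8, 140.7]
force: [0.4, 0.1, -1.4]
gripper_width: 18.1
```

Run:
```python
from m import *
s,T=tool(); print(s["time_s"],s["ee_pos"],s["force"],s["gripper_width"],yaw_of_y(T))
f=cv2.cvtColor(viewer.grab_frame("side"),cv2.COLOR_RGB2BGR); cv2.imwrite("pics/side7.png",f)
cv2.imwrite("pics/c12.png",cv2.resize(f[130:290,180:320],None,fx=4,fy=4,interpolation=cv2.INTER_CUBIC))
print(shift([559,59,s["ee_pos"][2]]))
print(shift([557.5,66,s["ee_pos"][2]]))
t=cv2.imread("pics/top5.png")
hv=cv2.cvtColor(t,cv2.COLOR_BGR2HSV); m=np.zeros(t.shape[:2],np.uint8); m[158:188,222:252]=(hv[158:188,222:252,2]>148); m=cv2.morphologyEx(m,cv2.MORPH_CLOSE,np.ones((9,9)))
c=max(cv2.findContours(m,cv2.RETR_EXTERNAL,cv2.CHAIN_APPROX_NONE)[0],key=cv2.contourArea); r=cv2.minAreaRect(c); print(r,ray("top",r[0],100))
print("pin",[ (c,a,ray("top",c,110)) for c,a in cents(t,(12,120,90),(28,255,255),(222,160,250,185),3)])
print(proj("top",[557,58,108]))
```

```text
9.425 [ 459.50858811 -323.54008624  249.9695972 ] [ 0.42709778  0.14963466 -1.38326373] 18.137720848870565 -6.416567839398611
[ 1.83695405e-02  5.62790652e+00 -3.91175653e+01]
[ 2.07815350e-02  5.40066114e+00 -3.97964274e+01]
((235.86463928222656, 170.98472595214844), (22.137418746948242, 20.22104835510254), 82.40535736083984) [558.90427696  58.56358348 100.        ]
pin [(array([233.2, 171. ]), np.int32(10), array([556.71555443,  66.07404222, 110.        ]))]
[235.89965927 171.08234403]
```

View pics/c12.png

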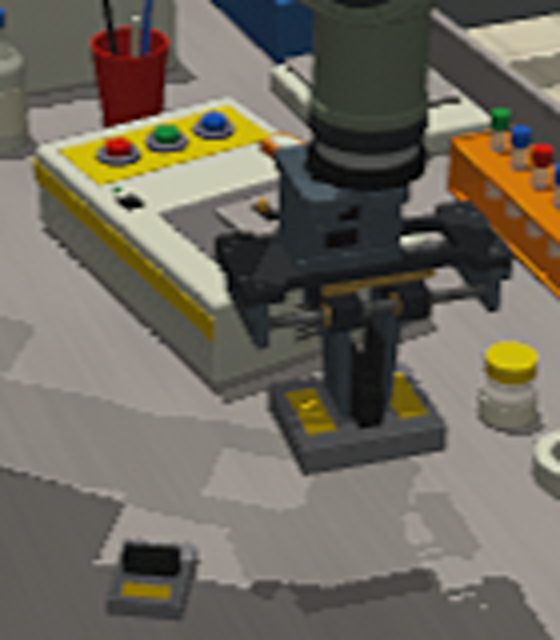

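The cover hangs level in the grip. Next I'll carry it above the seat, turning −0.27 rad to be square with the welder.

Request:
move_arm --moves '[[[0, 0.7, -3], -0.05, -1], [[0, 1.4, -8], -0.15, -1], [[0, 2.1, -13], -0.27, -1], [[0, 2.8, -18], -0.27, -1], [[0, 3.5, -23], -0.27, -1], [[0, 4.2, -28], -0.27, -1], [[0, 4.9, -33], -0.27, -1], [[0, 5.4, -37], -0.27, -1], [[0, 5.4, -39], -0.27, -1], [[0, 5.4, -39.8], -0.27, -1], [[0, 5.4, -39.8], -0.27, -1], [[0, 5.4, -39.8], -0.27, -1], [[0, 5.4, -39.8], -0.27, -1]]'

```text
time_s: 11.1
ee_pos: [558.3, 64.4, 251.8]
ee_rot: [14.8, 90.0, -66.2]
force: [-0.3, 0.1, -2.5]
gripper_width: 17.9
```

Run:
```python
from m import *
s,T=tool(); print(s["time_s"],s["ee_pos"],s["force"],s["gripper_width"],yaw_of_y(T)); print(T.round(4))
for n in("top","side"):
    f=cv2.cvtColor(viewer.grab_frame(n),cv2.COLOR_RGB2BGR); cv2.imwrite(f"pics/{n}8.png",f)
t=cv2.imread("pics/top8.png")
cv2.imwrite("pics/c13.png",np.hstack([cv2.resize(f[90:230,180:310],(390,420),interpolation=cv2.INTER_CUBIC),cv2.resize(t[120:260,140:270],(390,420),interpolation=cv2.INTER_CUBIC)]))
print(shift([557.7,65.6,215]))
```

```text
11.1 [558.27476105  64.3508766  251.84705288] [-0.26189042  0.11348867 -2.5324554 ] 17.936036888321397 8.97536958131734
[[ 1.000e-04  9.878e-01  1.560e-01]
 [-2.000e-04  1.560e-01 -9.878e-01]
 [-1.000e+00  0.000e+00  2.000e-04]]
[ 3.68765957 -0.04918166 -0.10369064]
```

View pics/c13.png

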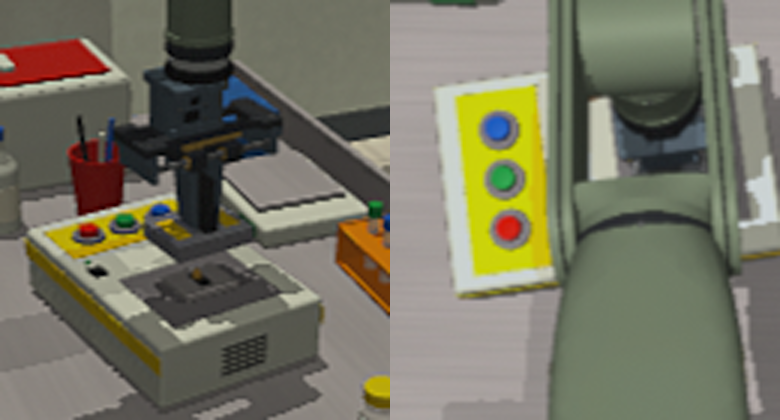

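The cover is square and above the seat, with the pin visible at left panel (197,272). Lowering gently onto the pin estimate, 36 mm at first and then small steps.

Request:
move_arm --moves '[[[1.5, 0, -0.1], 0, -1], [[3, 0, -0.1], 0, -1], [[3.5, 0, -0.1], 0, -1], [[3.8, 0, -0.1], 0, -1], [[4, 0, -0.1], 0, -1], [[4.2, 0, -0.1], 0, -1], [[4.2, 0, -0.1], 0, -1]]'

```text
time_s: 12.08
ee_pos: [558.2, 66.3, 209.8]
ee_rot: [109.4, 90.0, 28.5]
force: [-0.5, 0.9, -2.3]
gripper_width: 17.8
```

Run:
```python
from m import *
s,T=tool(); print(s["time_s"],s["ee_pos"],s["force"],s["torque"],s["gripper_width"],yaw_of_y(T))
f=cv2.cvtColor(viewer.grab_frame("side"),cv2.COLOR_RGB2BGR); cv2.imwrite("pics/side9.png",f)
cv2.imwrite("pics/c14.png",cv2.resize(f[120:220,180:290],None,fx=6,fy=6,interpolation=cv2.INTER_CUBIC))
```

```text
12.075 [558.24288689  66.34407296 209.81227486] [-0.51942137  0.91625364 -2.27942065] [-0.06557429  0.05773182  0.00211449] 17.79241042321237 9.054269212792255
```

View pics/c14.png

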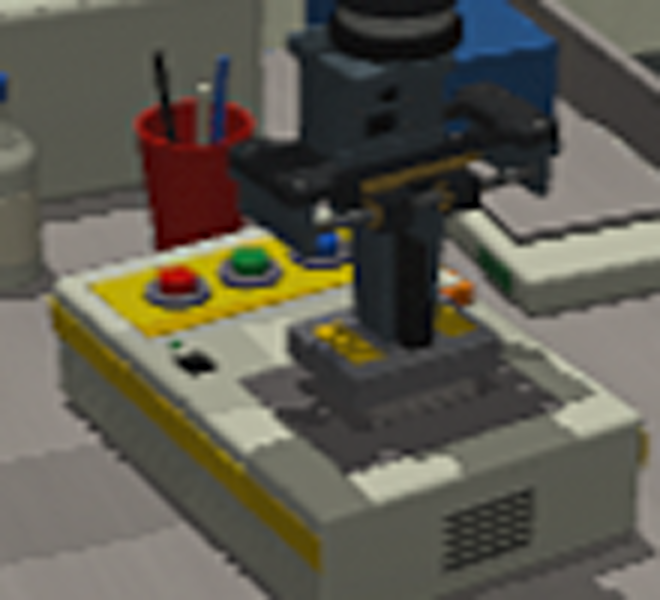

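The underside is at about 108 mm, below the pin nose at 110, with no upward force yet. It seems to be entering the socket, so I'll continue slowly.

Request:
move_arm --moves '[[[0.2, 0, 0], 0, -1], [[0.35, 0, 0], 0, -1], [[0.5, 0, 0], 0, -1], [[0.5, 0, 0], 0, -1]]'

```text
time_s: 12.62
ee_pos: [558.1, 66.3, 204.6]
ee_rot: [-102.6, 90.0, 176.4]
force: [-0.4, -1.2, -2.7]
gripper_width: 17.9
```

Run:
```python
from m import *
s,T=tool(); print(s["time_s"],s["ee_pos"],s["force"],s["torque"],s["gripper_width"],yaw_of_y(T))
```

```text
12.625 [558.14048776  66.31214853 204.56925085] [-0.38403998 -1.24130139 -2.74904348] [-0.09505422  0.03476738  0.03431845] 17.925124790479092 9.051702158923382
```

The underside is at about 102.7 mm with no push-back, so the pin is in the socket. Pressing the seat down.

Request:
move_arm --moves '[[[0.2, 0, 0], 0, -1], [[0.4, 0, 0], 0, -1], [[0.6, 0, 0], 0, -1], [[0.75, 0, 0], 0, -1], [[0.85, 0, 0], 0, -1], [[0.9, 0, 0], 0, -1], [[0.9, 0, 0], 0, -1], [[0.9, 0, 0], 0, -1]]' --force 58

```text
time_s: 13.62
ee_pos: [558.3, 66.3, 196.5]
ee_rot: [91.0, 90.0, 10.1]
force: [-1.8, -0.6, 5.2]
gripper_width: 17.9
```

Run:
```python
from m import *
s,T=tool(); print(s["time_s"],s["ee_pos"],s["force"],s["torque"],s["gripper_width"],yaw_of_y(T))
f=cv2.cvtColor(viewer.grab_frame("side"),cv2.COLOR_RGB2BGR); cv2.imwrite("pics/side10.png",f)
cv2.imwrite("pics/c15.png",cv2.resize(f[120:220,180:290],None,fx=6,fy=6,interpolation=cv2.INTER_CUBIC))
```

```text
13.625 [558.28587399  66.33525634 196.54221166] [-1.83399609 -0.63187133  5.18246463] [-0.11198909  0.51647825 -0.00523454] 17.897247408474946 9.051361670634428
```

View pics/c15.png

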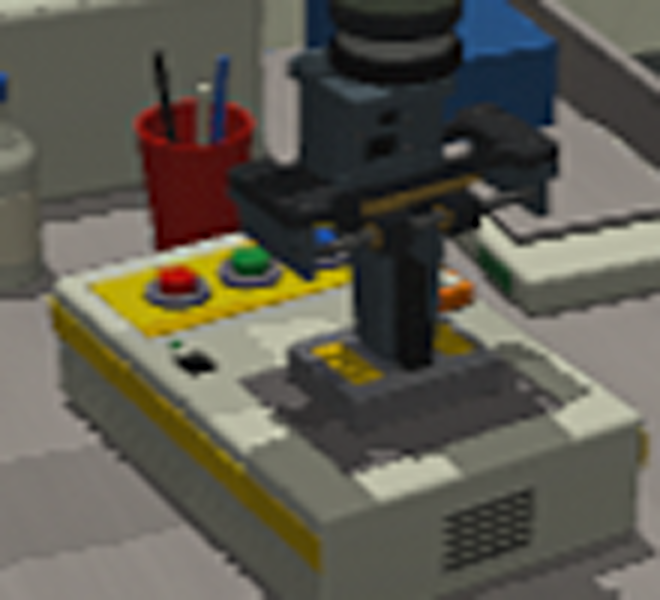

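About 8 N with the weight included, so the spring is not at its stop yet. Pressing on a little.

Request:
move_arm --moves '[[[0.1, 0, 0], 0, -1], [[0.2, 0, 0], 0, -1], [[0.25, 0, 0], 0, -1], [[0.25, 0, 0], 0, -1], [[0.25, 0, 0], 0, -1]]'

```text
time_s: 14.3
ee_pos: [558.2, 66.4, 195.8]
ee_rot: [88.0, 89.9, 7.1]
force: [-5.4, 0.4, 15.8]
gripper_width: 18.0
```

Run:
```python
from m import *
s,T=tool(); print(s["time_s"],s["ee_pos"],s["force"],s["torque"],s["gripper_width"],yaw_of_y(T)); print(T[:,0].round(4))
```

```text
14.3 [558.24851116  66.35227669 195.83197904] [-5.43714449  0.38887943 15.77291146] [-0.27137578  1.19529804 -0.04507867] 18.008389038013707 9.055008749884944
[ 1.7e-03  2.0e-04 -1.0e+00]
```

At the stop: 18 N in total against the spring's 10 N, and TCP z 195.8 puts the underside at about 94 mm, which is the seat fully down. Last look before handing in.

Run:
```python
from m import *
for n in("top","side"):
    f=cv2.cvtColor(viewer.grab_frame(n),cv2.COLOR_RGB2BGR); cv2.imwrite(f"pics/{n}11.png",f)
t=cv2.imread("pics/top11.png")
cv2.imwrite("pics/c16.png",np.hstack([cv2.resize(f[130:220,180:290],(440,360),interpolation=cv2.INTER_CUBIC),cv2.resize(t[130:220,150:250],(360,360),interpolation=cv2.INTER_CUBIC)]))
O=np.array([558.9,58.2]); s,T=tool(); print("grip-seat dist",np.linalg.norm(s["ee_pos"][:2]-O))
```

```text
grip-seat dist 8.17684105485263
```

View pics/c16.png

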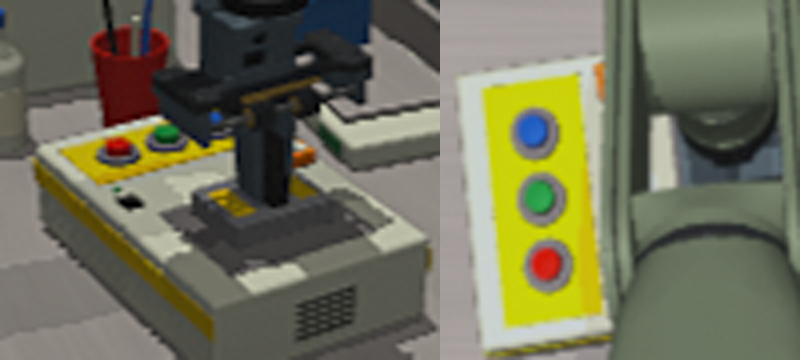

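The cover sits flat and square on the seat at left panel (265,210). All three keys are up at right panel (535,130), (542,198) and (547,265), and the cassette is unmoved. Handing in.

Run:
```python
from workcell import env,status
print(env.job_done()); print(status.state()["force"])
```

```text
the job is handed in; nothing more can be done
None
the job is handed in; nothing more can be done
```

I pressed the green key and then the blue key fully (12.7 N and 11.2 N). Each came back up in the pictures afterwards, and I never touched red. I then picked up the largest cover by its bar and fitted it over the pin on the first straight descent, so no sliding search was needed. I handed in still gripping the cover and pressing it down.

**Last checks:**
- **Seat:** the underside came to about 94 mm, which is the seat fully down. The measured push was 15.8 N, or about 18 N with the cover's weight, against the spring's 10 N.
- **Position:** the grip was about 8 mm from the seat centre, towards the pin. That takes the cover as centred in the grip and uses a seat centre good to about 2 mm.
- **Squareness and tilt:** the jaws were at 9.05° against the welder's roughly 9.0°. The tool was within about 0.1° of vertical, and the cover looks flat in the picture.
- **Surroundings:** all keys were up. The nearby bystanders looked unmoved in the last pictures, but I did not measure them, and the stapler, tape roll and jar were outside the last crops.

One disagreement: triangulating the key tops from both cameras gave heights 6–7 mm too low. I used the top view at the known height instead, and contact confirmed it. A sideways force of about 5 N at the end was similar to what I saw when pressing the keys.

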